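Slide a nose-heavy gauge tray across the gap between two stands and seat it on its bumper

TASK

Slide the loaded tray off the right-hand stand, over the open gap and onto the left-hand stand, without lifting it off the stands and without letting its heavy front or its rear dip into the gap: hold its rear end down while the nose is unsupported, and ease off before the rear crosses. Then push it home against the sprung bumper and hold it there for a moment with a firm but gentle push of about 10 N, never as much as 18 N on the bumper. Let go and leave the tray flat and still touching the bumper, with its block and springs in place.

Things in the scene. Friction and masses are not known exactly. Their poses are not given: they have to be found in the camera images.
- tray: Loose plain grey tray, 110 mm (x) by 200 mm (y), walls 5 mm thick and 22 mm high, about 0.25 kg, slid towards its +y (nose); origin at the centre of its underside, z up. From tail to nose: empty finger pocket, bay with two springs, nest with a heavy block. Loaded, it balances 55 to 61 mm behind its nose, less than the gap: an unheld nose drops into the gap.
- pocket (a point): Centre of the finger pocket's floor (upper surface, 5 mm over the tray's underside), 71 mm behind the tray's origin. Pocket 48 mm (y) by 100 mm (x), all walls 22 mm high; press its floor and push its front wall with closed fingers. Up to 7 N down is needed to hold the nose up, 10 N is comfortable; once the nose lies on the far deck the press is not needed and if kept up later it can tip the tail into the gap.
- tray_nose (a point): Point on the tray: middle of the lower front edge, 100 mm ahead (+y) of the tray's origin.
- tray_tail (a point): Point on the tray: middle of the lower rear edge, 100 mm behind (-y) the tray's origin.
- angle_block: Loose ground steel block, 66 x 46 x 49 mm, about 0.4 kg, in the nest at the tray's nose; origin at the centre of its underside, 65 mm ahead of the tray's origin.
- spring_a: Loose coil spring, 36 mm across, 19 mm high, lying in the tray's middle bay; origin at the centre of its underside.
- spring_b: A second such spring beside the first in the middle bay.
- load_stand: Fixed right-hand stand on which the tray starts: plain grey deck 150 mm (x) by 220 mm (y), top 45 mm above the worktop. Origin at the centre of its foot, on the worktop; +y is the direction in which the tray is to slide (towards the other stand, roughly to the robot's left). Two steel side rails, 11 mm high over the deck, leave 3 mm either side of the tray.
- load_edge (a point): Point: middle of the right-hand stand's deck edge at the gap, at deck height.
- station_stand: Fixed left-hand stand, same height and same heading as the other, 150 mm (x) by 290 mm (y); origin at the centre of its foot, on the worktop. Its side rails are flared at the mouth and also leave 3 mm either side. Its first 12 mm on the gap side are a lip that slopes down 2.5 mm; the level deck begins 12 mm in.
- station_lip (a point): Point: middle of the left-hand stand's edge at the gap, at deck height (the lip there is 2.5 mm lower). The gap, from load_edge to this point, is 80 to 95 mm.
- end_stop: Fixed dark steel bar across the left-hand stand, 112 x 24 x 26 mm; origin at the centre of its underside on the deck, same heading as the stand. Two steel rods carry a black rubber bumper on its gap side, sprung stiffly (some thousand N per metre, travel 10 mm). The rods are set anew each time: the bumper's free face stands anywhere from 28 to 42 mm before the origin (-y), so find it by feel.

How it is judged:
On the way, in this order (a step that is already met when the one before it is completed fails the run):
1. the tray's nose has reached the level deck of the left-hand stand (20 mm past its edge) with the tray flat (y of tray_nose in the frame of station_lip above 0.02 m and angle between tray's own z axis and vertical below 0.03 rad), for 0.1 s.
2. the tray's tail has cleared the gap and the tray lies flat on the left-hand stand (y of tray_tail in the frame of station_lip above 0 m and angle between tray's own z axis and vertical below 0.03 rad), for 0.1 s.
3. the tray is pressed against the bumper with more than 6 N for 0.3 s (contact force between tray and end_stop above 6 N), for 0.3 s.
At the end, for the whole second after the job is handed in: The tray lies flat (under 0.03 rad) and at rest on the left-hand stand, its nose still touching the bumper (over 0.2 N), the block in its nest and both springs in the tray (y of tray_nose in the frame of end_stop between -0.045 and -0.02 m and contact force between tray and end_stop above 0.2 N and z of tray_nose in the frame of end_stop between -0.003 and 0.003 m and angle between tray's own z axis and vertical below 0.03 rad and linear speed of tray below 0.01 m/s and y of angle_block in the frame of tray between 0.05 and 0.08 m and z of each of angle_block, spring_a, spring_b in the frame of tray below 0.012 m and horizontal distance between each of spring_a, spring_b and tray below 0.06 m).
It fails at once if the tray dips into the gap or is tipped by more than 0.045 rad (angle between tray's own z axis and vertical above 0.045 rad).
It fails at once if the tray is lifted more than 8 mm off the decks (z of tray in the frame of load_stand above 0.053 m).
It fails at once if the bumper is pushed with 18 N or more (contact force between tray and end_stop above 18 N).
It fails at once if the fingers bear on the tray with more than 35 N (contact force between the fingers and tray above 35 N).
It also fails if it takes over 72 s, if anything falls off the work surface, if the arm or the gripper's body presses on something with over 40 N, if the wrist force passes 120 N, or if a joint passes its speed limit or range.

ROBOT

A 6-joint arm with a two-finger parallel gripper is mounted at the origin on a cart in front of the work surface, level with it; the furniture and walls round the work are solid. World frame = base frame: x ahead of the robot, y to its left, z up, the work surface at z = 0. Lengths are in m, angles in rad, forces in N, time in s.
With the tool pointing down it reaches from about 0.25 to 0.775 m from the base axis. Payload 4 kg.
Tool frame: the origin (TCP) lies on the centre line of the jaws, within the pads' length; the fingertips stand 14 mm ahead of it and the grasp point (between the pads) lies 5 mm behind it (robot.tcp_to_tips is the distance from the TCP to the fingertips, in m); z points along the fingers, y is the line along which they close (so a half turn about z gives the same grasp; the last joint's range is limited). The gripper opens to 94 mm and grips with 3 to 60 N. Pads are 16 mm wide; open, the fingers measure 119 mm over their backs; the gripper's body (75 mm by 177 mm) begins 78 mm behind the grasp point.
Start: joints at [1.041, 0.087, 1.371, -0, 1.684, -0.103], TCP at [0.228, 0.501, 0.22] pointing down, gripper open.
Joint ranges: [-3.1, 3.1], [-0.76, 2.03], [0.27, 2.55], [-1.08, 4.22], [0.17, 2.65], [-2.57, 2.57]. Speed limits (rad/s): [2.79, 2.79, 3.14, 3.14, 3.14, 3.14].

INTERFACE

Orientations are given as [roll, pitch, yaw] about the fixed x, y, z axes, in that order (R = Rz(yaw) Ry(pitch) Rx(roll)).
In Python, from bench import robot gives the robot as it stands.
- The arm moves only by the tool carry_out, never from a script. Its argument "increments" is a list of rows, each a list of 3 entries, a list of its own where there are three numbers: the closure in counts, from 0 (fully open) to 255 (shut), then the shift along the tool's x, y, z in mm, then the turn about the tool's z in degrees. In form: [[fingers, [dx, dy, dz], twist], ...]. A call has 1 to 8 rows; each row shifts and turns the commanded pose from where the row before left it, along the tool's axes as they then stand; what a row does not reach is not made up. A row lasts 1/10 s, in which the tool goes at most 50 mm and 8.59 degrees, less where a joint would pass 70% of its speed; a pose out of reach is approached as far as the arm can. A call with a gripper value outside its range is refused whole. The fingers move at their own pace and stop on an object; the grip force is fixed at half the most. Time passes only in rows, so rows that do not move let the fingers close. It gives the time, the measured TCP pose, the force, the opening and the grip force at its end, in the units of the state.
- robot.get_obs(): the state, without advancing time (a new reading comes with each control period).
- robot.snapshot(name): name is "scene" or "top" or "wrist"; returns the picture (420x560x3 uint8, blue, green, red); there is no depth.
- robot.get_calibration(name): a dict with "vfov" (degrees; the focal length in pixels is half the picture's height over the tangent of half this angle, whatever the lens; pixels are square), "cx", "cy" (the principal point, pixels), "k1" (the pictures are not rectified: a ray, as slopes to the right and down, at radius r is drawn at 1 + k1 r^2 times it, then the intrinsics apply), "T" (4x4, takes a point from camera to world coordinates). Camera axes: x right, y down, z forward; pixel columns grow to the right and rows downward; lengths in m; the calibration is good to about 2 mm. A picture is of the moment at which its call begins: read the wrist's pose just before it. get_calibration takes no time and is no camera call; for the wrist camera it gives the pose at the moment of the call.
- robot.close_job(): hands the job in; it is judged then, once.
The state is a dict: "time": time; "joint_positions": joint angles; "qvel": joint speeds; "joint_torque": joint torques, N m; "tool_pos": TCP position; "ee_rot": TCP orientation; "wrist_force": force on the tool from outside, world axes, zero at the start; "wrist_torque": the same for the moment, N m; "width": finger opening in m; "finger_force": force on a finger pad.
Only numpy, scipy, OpenCV 4.12 (cv2) and the standard library are available. Lean on these libraries where they do the work, as an engineer would, in place of code of your own. Each camera call takes 0.05 s, during which the arm holds its last target. There are 200 camera calls.

## Working session

There is one attempt and no reset: what is moved stays moved. The work goes in short steps, Python scripts to look and compute and a tool call to move; the robot and the scene stay as the last step left them, time stands still between calls to the robot, and variables do not carry over. Pictures are saved under pics/ and viewed, at most 10 in all, crops included, and the job is handed in when it is done.

Besides the shell and the picture viewer there is one more tool, called after "Request:" as name(argument=value, ...) on one line, values as JSON. carry_out: Moves the arm, as the interface text tells. Its arguments: {"type":"object","properties":{"increments":{"type":"array","items":{"type":"array"}}},"required":["increments"]}

```bash
mkdir -p pics
cat > h.py <<'E'
import numpy as np,cv2
from bench import robot
def cal(n):
    c=robot.get_calibration(n); f=210/np.tan(np.radians(c["vfov"])/2)
    return c,f
def ray(c,u,v):
    f=210/np.tan(np.radians(c["vfov"])/2)
    K=np.array([[f,0,c["cx"]],[0,f,c["cy"]],[0,0,1.]])
    p=cv2.undistortPoints(np.array([[[u,v]]],float),K,np.array([c["k1"],0,0,0.]))[0,0]
    T=np.array(c["T"]); return T[:3,3],T[:3,:3]@np.array([p[0],p[1],1])
def onz(c,u,v,z):
    o,d=ray(c,u,v); return o+d*(z-o[2])/d[2]
E
python3 - <<'E'
from h import *
o=robot.get_obs();print(o)
for n in("scene","top"):
    cv2.imwrite(f"pics/{n}0.png",robot.snapshot(n)); print(n,robot.get_calibration(n))
E
```

```text
{'time': 0.0, 'joint_positions': array([ 1.04089625e+00,  8.79687621e-02,  1.37224456e+00, -2.43650513e-05,
        1.68359641e+00, -1.03087158e-01]), 'qvel': array([-0.00014286,  0.00040606,  0.00139987,  0.00011015, -0.00027471,
       -0.00084967]), 'joint_torque': array([ 4.85891560e-04, -3.40182531e+01, -3.02428114e+01,  7.19439215e-02,
        3.28710792e-02, -1.48907866e-04]), 'tool_pos': array([0.22742694, 0.50020842, 0.21830155]), 'ee_rot': array([-3.13938485e+00, -2.04059825e-04,  2.71477680e+00]), 'wrist_force': array([ 0.6721713 , -0.75551629, -0.31471262]), 'wrist_torque': array([ 0.03536927, -0.0623759 ,  0.01065932]), 'finger_force': 0.0, 'width': 0.0939297042699798}
scene {'vfov': 43.092117216580796, 'cx': 278.17707073493995, 'cy': 210.8933484755167, 'k1': -0.17869988977186985, 'T': array([[-0.91804588, -0.32663839,  0.2247201 ,  0.18327698],
       [-0.39624653,  0.77510919, -0.49213253,  0.67670684],
       [-0.01343324, -0.5408448 , -0.84101513,  1.27029869],
       [ 0.        ,  0.        ,  0.        ,  1.        ]])}
top {'vfov': 45.86290384943254, 'cx': 285.3706306801522, 'cy': 208.35807237927446, 'k1': -0.036199122969092626, 'T': array([[-0.00157915, -0.98859922,  0.15056257,  0.33357736],
       [-0.99995187,  0.00301895,  0.00933475, -0.04312736],
       [-0.00968287, -0.15054058, -0.98855641,  1.20835982],
       [ 0.        ,  0.        ,  0.        ,  1.        ]])}
```

View pics/top0.png

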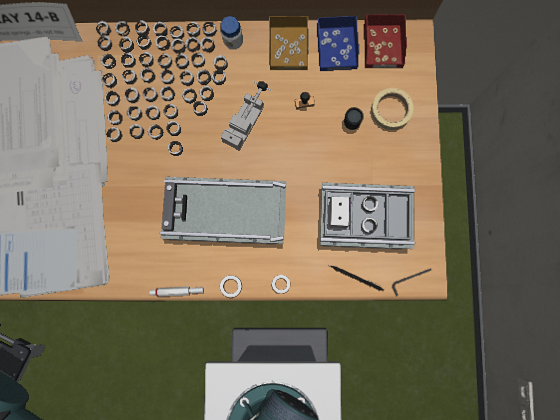

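View pics/scene0.png

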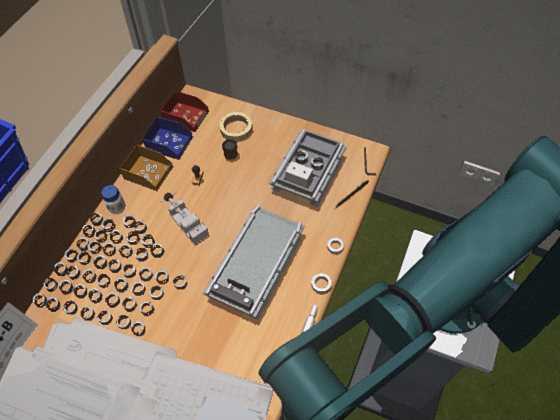

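The top view shows the loaded tray on the right stand (about 320–413, 185–248: pocket at the right end, block at 339,211), and the left stand at 163–285, 178–243 with the end stop at about 168,210 and the bumper at about 181,208. I'll enlarge the region to pick corners.

Run:
```python
from h import *
im=cv2.imread("pics/top0.png")[165:260,155:425]
cv2.imwrite("pics/crop.png",cv2.resize(im,None,fx=2.9,fy=2.9,interpolation=cv2.INTER_CUBIC))
```

```text
(no output)
```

View pics/crop.png

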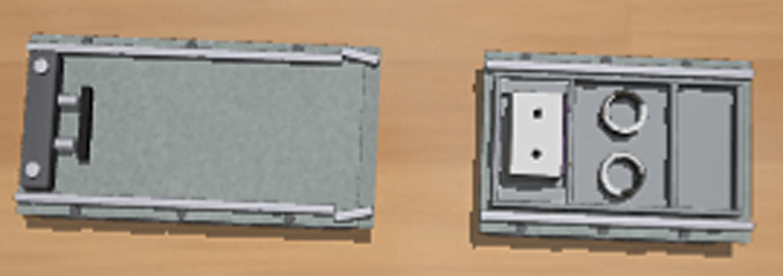

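The crop shows the left deck's corners near (380,47), (373,228), (29,33) and (17,213). The rails at the right stand run (487,67)–(752,72) and (482,213)–(750,226). The pocket's floor spans x 677–743, y 88–210, with its front wall at about x 671. The bumper face is at about x 93.

Run:
```python
from h import *
c=robot.get_calibration("top")
def P(n,x,y,z): print(n,onz(c,155+x/2.9-.33,165+y/2.9-.33,z).round(4))
for n,x,y,z in [("Ldeck gap top",380,47,.045),("Ldeck gap bot",373,228,.045),("Ldeck far top",29,33,.045),("Ldeck far bot",17,213,.045),
("Rdeck gap top",486,50,.045),("Rdeck far top",753,62,.045),("Rdeck gap bot",478,233,.045),
("Rrail top l",487,67,.056),("Rrail top r",752,72,.056),("Rrail bot l",482,213,.056),("Rrail bot r",750,226,.056),
("Lrail top l",29,45,.056),("Lrail top r",342,60,.056),("Lrail bot l",18,198,.056),("Lrail bot r",335,211,.056),
("tail top",748,84,.067),("tail bot",744,212,.067),("nose top",497,77,.067),("nose bot",490,207,.067),
("pocket tl",677,88,.05),("pocket bl",674,208,.05),("pocket tr",742,90,.05),("pocket br",738,210,.05),("bumper face",94,125,.06),("stop a",63,52,.071),("stop b",54,190,.071)]: P(n,x,y,z)
```

```text
Ldeck gap top [ 0.5772 -0.033   0.045 ]
Ldeck gap bot [ 0.4279 -0.0271  0.045 ]
Ldeck far top [0.5903 0.2581 0.045 ]
Ldeck far bot [0.4406 0.2627 0.045 ]
Rdeck gap top [ 0.5744 -0.1204  0.045 ]
Rdeck far top [ 0.5637 -0.3401  0.045 ]
Rdeck gap bot [ 0.4236 -0.112   0.045 ]
Rrail top l [ 0.558  -0.1203  0.056 ]
Rrail top r [ 0.5532 -0.3361  0.056 ]
Rrail bot l [ 0.4388 -0.1147  0.056 ]
Rrail bot r [ 0.4277 -0.3294  0.056 ]
Lrail top l [0.5778 0.2549 0.056 ]
Lrail top r [ 0.5642 -0.0021  0.056 ]
Lrail bot l [0.4517 0.2594 0.056 ]
Lrail bot r [0.4407 0.0032 0.056 ]
tail top [ 0.5413 -0.3297  0.067 ]
tail bot [ 0.4379 -0.3224  0.067 ]
nose top [ 0.5476 -0.1275  0.067 ]
nose bot [ 0.4426 -0.1205  0.067 ]
pocket tl [ 0.5412 -0.2757  0.05  ]
pocket bl [ 0.4429 -0.2701  0.05  ]
pocket tr [ 0.5394 -0.3288  0.05  ]
pocket br [ 0.4411 -0.3217  0.05  ]
bumper face [0.5106 0.1986 0.06  ]
stop a [0.5687 0.2232 0.071 ]
stop b [0.4565 0.2268 0.071 ]
```

Request:
carry_out(increments=[[255, [0, 0, 0], 8.5], [255, [0, 0, 0], 8.5], [255, [0, 0, 0], 8.5], [255, [0, 0, 0], 8.5], [255, [0, 0, 0], 8.5], [255, [0, 0, 0], 8.5], [255, [0, 0, 0], 8.5], [255, [0, 0, 0], 8.6]])

```text
time: 0.9
tool_pos: [0.2275, 0.5004, 0.2188]
ee_rot: [-3.141, 0.001, 1.52]
wrist_force: [-0.6, 0.5, 0.7]
width: 0.0335
finger_force: 0.0
```

Request:
carry_out(increments=[[255, [-43.5, 16.7, 0], 0], [255, [-43.5, 16.7, 0], 0], [255, [-43.5, 16.7, 0], 0], [255, [-43.5, 16.7, 0], 0], [255, [-43.5, 16.7, 0], 0], [255, [-43.5, 16.7, 0], 0], [255, [-43.5, 16.7, 0], 0], [255, [-43.5, 16.7, 0], 0]])

```text
time: 1.7
tool_pos: [0.3455, 0.1453, 0.2192]
ee_rot: [3.141, -0.0, 1.527]
wrist_force: [0.9, 0.3, -0.2]
width: 0.0003
finger_force: 0.0
```

Request:
carry_out(increments=[[255, [-43.5, 16.7, 0], 0], [255, [-43.5, 16.7, 0], 0], [255, [-43.5, 16.7, 0], 0], [255, [-43.5, 16.7, 0], 0], [255, [-43.5, 16.7, 0], 0], [255, [-43.5, 16.7, 0], 0], [255, [-43.5, 16.7, 0], 0], [255, [-43.5, 16.7, 0], 0]])

```text
time: 2.5
tool_pos: [0.4637, -0.2084, 0.2189]
ee_rot: [-3.141, -0.001, 1.526]
wrist_force: [0.5, 0.3, -0.2]
width: 0.0005
finger_force: 0.0
```

Request:
carry_out(increments=[[255, [-43.5, 16.7, 0], 0], [255, [-43.5, 16.7, 0], 0], [255, [0, 0, 35], 0], [255, [0, 0, 35], 0], [255, [0, 0, 20], 0], [255, [0, 0, 10], 0], [255, [0, 0, 5], 0], [255, [0, 0, 0], 0]])

```text
time: 3.3
tool_pos: [0.4933, -0.2948, 0.1146]
ee_rot: [3.142, -0.0, 1.527]
wrist_force: [0.5, -0.2, -0.6]
width: 0.0007
finger_force: 0.0
```

Run:
```python
from h import *
c=robot.get_calibration("wrist");im=robot.snapshot("wrist")
cv2.imwrite("pics/w1.png",im); import pickle; pickle.dump(c,open("w1.pkl","wb"))
o=robot.get_obs(); print(o["tool_pos"],o["ee_rot"],o["wrist_force"],o["width"])
```

```text
[ 0.49368896 -0.29513805  0.11550368] [3.14014943e+00 8.65744326e-04 1.52653328e+00] [-0.04514472 -0.11808307  0.59247275] 0.00040619894112144843
```

View pics/w1.png

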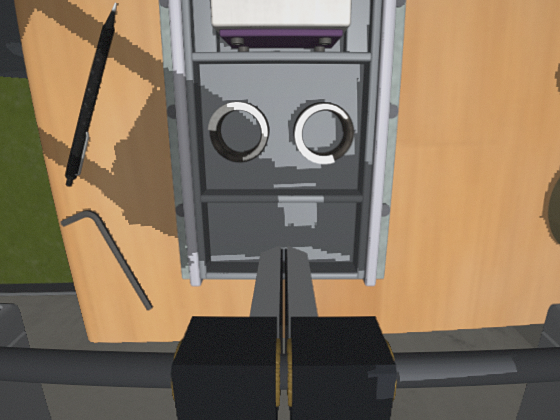

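The wrist view shows the pocket between its front wall's top (v≈198) and its rear wall's top (v≈274). Its side walls are at u≈205 and 360, with the closed fingertips at about (285,250).

Run:
```python
from h import *
import pickle; c=pickle.load(open("w1.pkl","rb"))
for n,u,v,z in [("front wall top rear edge",285,202,.067),("rear wall top",282,274,.067),("L wall",203,240,.067),("R wall",362,240,.067),("nest wall top",282,57,.067),
 ("Lrail far",178,0,.056),("Lrail near",196,283,.056),("Rrail far",391,0,.056),("Rrail near",372,283,.056),("tip",285,250,.1)]:
    print(n,onz(c,u,v,z).round(4))
```

```text
front wall top rear edge [ 0.4958 -0.2709  0.067 ]
rear wall top [ 0.4917 -0.3201  0.067 ]
L wall [ 0.4421 -0.2938  0.067 ]
R wall [ 0.5441 -0.2984  0.067 ]
nest wall top [ 0.4977 -0.1868  0.067 ]
Lrail far [ 0.4398 -0.1513  0.056 ]
Lrail near [ 0.4306 -0.3303  0.056 ]
Rrail far [ 0.5615 -0.1567  0.056 ]
Rrail near [ 0.5544 -0.3359  0.056 ]
tip [ 0.4948 -0.2887  0.1   ]
```

Request:
carry_out(increments=[[255, [0, 0, 20], 0], [255, [0, 0, 15], 0], [255, [0, 0, 8], 0], [255, [4, 0, 3], 0], [255, [6, 0, 0], 0], [255, [0, 0, 1], 0], [255, [0, 0, 0], 0]])

```text
time: 4.05
tool_pos: [0.4941, -0.2849, 0.0682]
ee_rot: [3.14, 0.001, 1.527]
wrist_force: [-0.2, 0.5, 0.1]
width: 0.0004
finger_force: 0.0
```

Request:
carry_out(increments=[[255, [0, 0, 1], 0], [255, [0, 0, 1], 0], [255, [0, 0, 1], 0], [255, [0, 0, 0], 0]])

```text
time: 4.45
tool_pos: [0.4936, -0.285, 0.0644]
ee_rot: [3.142, -0.0, 1.526]
wrist_force: [-0.2, -0.9, 0.1]
width: 0.0006
finger_force: 0.0
```

Request:
carry_out(increments=[[255, [0, 0, 0.5], 0], [255, [0, 0, 0.5], 0], [255, [0, 0, 0.5], 0], [255, [0, 0, 0.5], 0], [255, [0, 0, 0], 0]])

```text
time: 4.95
tool_pos: [0.4937, -0.285, 0.0643]
ee_rot: [3.141, 0.0, 1.526]
wrist_force: [-2.4, 1.0, 8.1]
width: 0.0001
finger_force: 4.0
```

Request:
carry_out(increments=[[255, [1, 0, 0.5], 0], [255, [3, 0, 0], 0], [255, [4, 0, 0], 0], [255, [5, 0, 0], 0], [255, [5, 0, 0], 0], [255, [5, 0, 0], 0], [255, [3, 0, 0], 0], [255, [0, 0, 0], 0]])

```text
time: 5.75
tool_pos: [0.4961, -0.2621, 0.0643]
ee_rot: [3.137, 0.007, 1.526]
wrist_force: [-0.7, -4.6, 5.5]
width: 0.0009
finger_force: 5.4
```

Request:
carry_out(increments=[[255, [0, 0, 0.6], 0], [255, [0, 0, 0.6], 0], [255, [0, 0, 0], 0], [255, [0, 0, 0], 0]])

```text
time: 6.15
tool_pos: [0.4961, -0.2621, 0.0643]
ee_rot: [3.137, 0.007, 1.526]
wrist_force: [-1.9, -3.2, 10.2]
width: 0.0004
finger_force: 6.3
```

Request:
carry_out(increments=[[255, [3, 0, 0.3], 0], [255, [5, 0, 0], 0], [255, [5, 0, 0], 0], [255, [5, 0, 0], 0], [255, [5, 0, 0], 0], [255, [5, 0, 0], 0], [255, [3, 0, 0], 0], [255, [0, 0, 0], 0]])

```text
time: 6.95
tool_pos: [0.4985, -0.2325, 0.0643]
ee_rot: [3.134, 0.01, 1.526]
wrist_force: [-0.4, -7.1, 8.0]
width: 0.0004
finger_force: 7.1
```

Request:
carry_out(increments=[[255, [0, -0.5, 0.5], 0], [255, [2, -0.5, 0.5], 0], [255, [4, -0.5, 0], 0], [255, [4, 0, 0], 0], [255, [4, 0, 0], 0], [255, [4, 0, 0], 0], [255, [3, 0, 0], 0], [255, [0, 0, 0], 0]])

```text
time: 7.75
tool_pos: [0.4986, -0.2124, 0.0643]
ee_rot: [3.132, 0.012, 1.526]
wrist_force: [-0.8, -8.0, 11.6]
width: -0.0001
finger_force: 7.9
```

Run:
```python
from h import *
im=robot.snapshot("top")
cv2.imwrite("pics/t2.png",cv2.resize(im[165:260,155:425],None,fx=2.9,fy=2.9,interpolation=cv2.INTER_CUBIC))
F=[]
o=robot.get_obs(); print(o["tool_pos"],o["ee_rot"],o["wrist_force"],o["time"])
```

```text
[ 0.49865036 -0.2123982   0.06430425] [3.13226918 0.01179704 1.5255639 ] [ 0.55154504 -8.25596903  9.92803754] 7.8
```

View pics/t2.png

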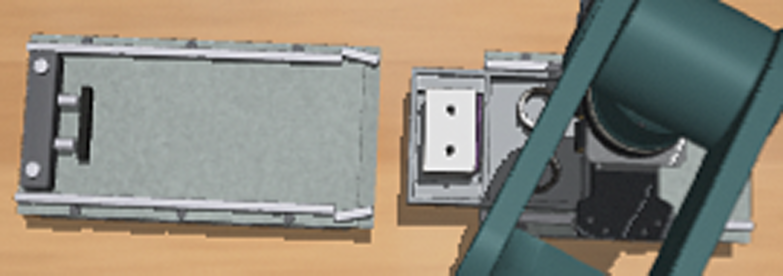

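The top view shows the nose at crop x≈412, about 59 mm past the load edge, with the tray straight and flat.

Request:
carry_out(increments=[[255, [2, 0, 0.4], 0], [255, [4, 0, 0.1], 0], [255, [4, 0, 0.1], 0], [255, [4, 0, 0.1], 0], [255, [4, 0, 0.1], 0], [255, [4, 0, 0.1], 0], [255, [3, 0, 0], 0], [255, [0, 0, 0], 0]])

```text
time: 8.6
tool_pos: [0.5004, -0.1881, 0.0643]
ee_rot: [3.131, 0.013, 1.526]
wrist_force: [-0.4, -9.9, 14.3]
width: 0.0004
finger_force: 9.3
```

Request:
carry_out(increments=[[255, [2, -0.5, -0.2], 0], [255, [4, -0.5, -0.2], 0], [255, [4, -0.5, 0], 0], [255, [4, -0.5, 0], 0], [255, [4, 0, 0], 0], [255, [4, 0, 0], 0], [255, [3, 0, 0], 0], [255, [0, 0, 0], 0]])

```text
time: 9.4
tool_pos: [0.4995, -0.1626, 0.0643]
ee_rot: [3.131, 0.012, 1.526]
wrist_force: [-0.1, -9.2, 12.4]
width: 0.0006
finger_force: 9.1
```

Request:
carry_out(increments=[[255, [2, 0, 0], 0], [255, [3, 0, 0], 0], [255, [3, 0, 0], 0], [255, [2, 0, 0], 0], [255, [0, 0, 0], 0], [255, [0, 0, 0], 0]])

```text
time: 10.0
tool_pos: [0.5, -0.1528, 0.0643]
ee_rot: [3.131, 0.012, 1.525]
wrist_force: [-1.2, -9.4, 12.5]
width: 0.0001
finger_force: 9.3
```

Run:
```python
from h import *
im=robot.snapshot("top")
cv2.imwrite("pics/t3.png",cv2.resize(im[165:260,155:425],None,fx=2.9,fy=2.9,interpolation=cv2.INTER_CUBIC))
o=robot.get_obs(); print(o["tool_pos"],o["ee_rot"],o["wrist_force"],o["time"])
```

```text
[ 0.49996943 -0.15281944  0.06428105] [3.1308031  0.01233979 1.5253654 ] [ -0.01646413 -11.11816587  12.26440021] 10.05
```

View pics/t3.png

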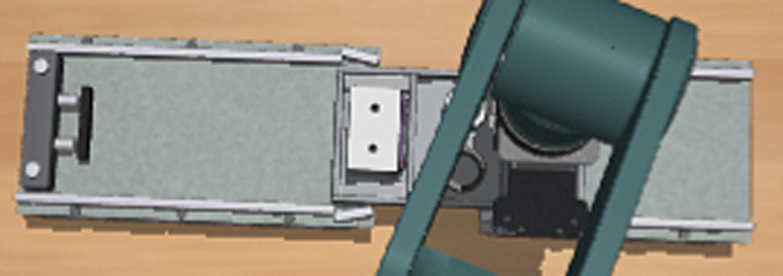

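The nose lies at crop x≈335, about 33 mm past the lip, square between the flared rails. Now I'll ease off the press.

Request:
carry_out(increments=[[255, [0, 0, -0.7], 0], [255, [0, 0, -0.7], 0], [255, [0, 0, -0.7], 0], [255, [0, 0, -0.7], 0], [255, [0, 0, -0.7], 0], [255, [0, 0, -0.7], 0], [255, [0, 0, 0], 0], [255, [0, 0, 0], 0]])

```text
time: 10.85
tool_pos: [0.4982, -0.149, 0.0643]
ee_rot: [3.136, 0.004, 1.526]
wrist_force: [2.4, -4.7, 1.3]
width: 0.0005
finger_force: 2.4
```

Request:
carry_out(increments=[[255, [0, 0, -0.5], 0], [255, [0, 0, -0.5], 0], [255, [0, 0, -0.5], 0], [255, [0, 0, 0], 0]])

```text
time: 11.25
tool_pos: [0.4967, -0.1478, 0.0647]
ee_rot: [3.14, 0.002, 1.526]
wrist_force: [2.5, -5.7, -1.5]
width: 0.0006
finger_force: 2.4
```

Request:
carry_out(increments=[[255, [2, 0.5, 0], 0], [255, [4, 0.5, -0.3], 0], [255, [5, 0.5, -0.3], 0], [255, [5, 0.5, -0.3], 0], [255, [5, 0, 0], 0], [255, [5, 0, 0], 0], [255, [5, 0, 0], 0], [255, [5, 0, 0], 0]])

```text
time: 12.05
tool_pos: [0.4997, -0.1104, 0.0654]
ee_rot: [-3.141, -0.0, 1.527]
wrist_force: [-0.4, -2.6, -1.5]
width: 0.0007
finger_force: 1.5
```

Request:
carry_out(increments=[[255, [5, 0.3, 0.2], 0], [255, [5, 0.3, 0], 0], [255, [5, 0.3, 0], 0], [255, [5, 0.3, 0], 0], [255, [5, 0, 0], 0], [255, [5, 0, 0], 0], [255, [5, 0, 0], 0], [255, [5, 0, 0], 0]])

```text
time: 12.85
tool_pos: [0.5029, -0.0707, 0.0654]
ee_rot: [3.141, -0.0, 1.526]
wrist_force: [0.6, -3.6, -2.7]
width: 0.0005
finger_force: 1.7
```

Request:
carry_out(increments=[[255, [5, 0, 0], 0], [255, [5, 0, 0], 0], [255, [5, 0, 0], 0], [255, [5, 0, 0], 0], [255, [5, 0, 0], 0], [255, [5, 0, 0], 0], [255, [5, 0, 0], 0], [255, [5, 0, 0], 0]])

```text
time: 13.65
tool_pos: [0.5046, -0.0308, 0.0654]
ee_rot: [3.142, 0.0, 1.526]
wrist_force: [-1.1, -4.0, 0.0]
width: 0.0005
finger_force: 1.9
```

Request:
carry_out(increments=[[255, [5, 0, 0], 0], [255, [5, 0, 0], 0], [255, [5, 0, 0], 0], [255, [5, 0, 0], 0], [255, [5, 0, 0], 0], [255, [5, 0, 0], 0], [255, [5, 0, 0], 0], [255, [5, 0, 0], 0]])

```text
time: 14.45
tool_pos: [0.5064, 0.0092, 0.0654]
ee_rot: [3.142, 0.0, 1.526]
wrist_force: [-0.6, -5.1, -0.7]
width: 0.0002
finger_force: 2.0
```

Request:
carry_out(increments=[[255, [4, 0, 0], 0], [255, [3, 0, 0], 0], [255, [2, 0, 0], 0], [255, [2, 0, 0], 0], [255, [2, 0, 0], 0], [255, [1, 0, 0], 0], [255, [0, 0, 0], 0], [255, [0, 0, 0], 0]])

```text
time: 15.25
tool_pos: [0.5071, 0.023, 0.0654]
ee_rot: [3.141, -0.001, 1.526]
wrist_force: [-0.5, -3.3, -0.2]
width: 0.0004
finger_force: 1.6
```

Run:
```python
from h import *
im=robot.snapshot("scene")
cv2.imwrite("pics/s4.png",cv2.resize(im[170:340,170:400],None,fx=3.4,fy=3.4,interpolation=cv2.INTER_CUBIC))
c=robot.get_calibration("wrist"); w=robot.snapshot("wrist"); cv2.imwrite("pics/w4.png",w)
o=robot.get_obs(); print(o["tool_pos"],o["ee_rot"],o["wrist_force"],o["time"])
```

```text
[0.50705064 0.02300386 0.06540602] [ 3.14152690e+00 -6.48390609e-04  1.52626838e+00] [ 0.25256419 -2.4595186   0.151822  ] 15.35
```

View pics/w4.png

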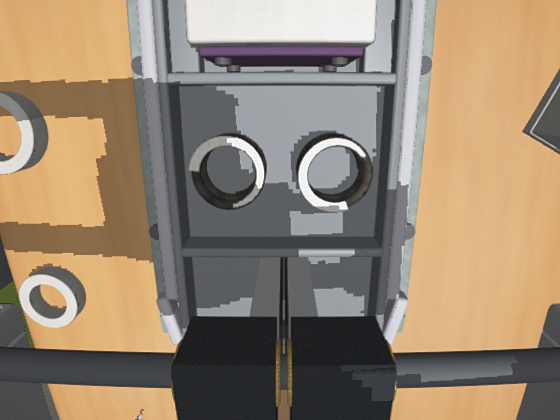

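The tray sits between the left rails, with both springs (228,170 and 335,172) and the block in place. The front wall at v≈250 touches the fingers. Next I'll feel for the bumper.

Request:
carry_out(increments=[[255, [2, 0, 0], 0], [255, [2, 0, 0], 0], [255, [1.5, 0, 0], 0], [255, [1.5, 0, 0], 0], [255, [1, 0, 0], 0], [255, [1, 0, 0], 0], [255, [1, 0, 0], 0], [255, [0, 0, 0], 0]])

```text
time: 16.15
tool_pos: [0.5075, 0.033, 0.0654]
ee_rot: [3.141, -0.0, 1.526]
wrist_force: [-0.4, -4.4, 0.7]
width: -0.0
finger_force: 2.0
```

Request:
carry_out(increments=[[255, [1, 0, 0], 0], [255, [1, 0, 0], 0], [255, [1, 0, 0], 0], [255, [1, 0, 0], 0], [255, [0, 0, 0], 0]])

```text
time: 16.65
tool_pos: [0.5077, 0.037, 0.0654]
ee_rot: [3.141, -0.0, 1.526]
wrist_force: [0.3, -4.0, 1.1]
width: 0.0004
finger_force: 2.1
```

Request:
carry_out(increments=[[255, [1, 0, 0], 0], [255, [1, 0, 0], 0], [255, [1, 0, 0], 0], [255, [0, 0, 0], 0]])

```text
time: 17.05
tool_pos: [0.5078, 0.04, 0.0654]
ee_rot: [3.142, -0.0, 1.526]
wrist_force: [-0.6, -3.8, 1.6]
width: 0.0006
finger_force: 2.1
```

Request:
carry_out(increments=[[255, [1, 0, 0], 0], [255, [1, 0, 0], 0], [255, [1, 0, 0], 0], [255, [0, 0, 0], 0]])

```text
time: 17.45
tool_pos: [0.508, 0.043, 0.0654]
ee_rot: [3.141, -0.0, 1.526]
wrist_force: [-0.7, -4.7, 0.9]
width: 0.0005
finger_force: 2.2
```

Request:
carry_out(increments=[[255, [1, 0, 0], 0], [255, [1, 0, 0], 0], [255, [1, 0, 0], 0], [255, [0, 0, 0], 0]])

```text
time: 17.85
tool_pos: [0.508, 0.046, 0.0654]
ee_rot: [3.142, -0.0, 1.526]
wrist_force: [-0.0, -3.9, 1.6]
width: 0.0002
finger_force: 2.2
```

Request:
carry_out(increments=[[255, [1, 0, 0], 0], [255, [1, 0, 0], 0], [255, [0, 0, 0], 0]])

```text
time: 18.15
tool_pos: [0.5081, 0.0474, 0.0654]
ee_rot: [3.142, 0.001, 1.526]
wrist_force: [-0.3, -5.7, 1.6]
width: 0.0005
finger_force: 2.9
```

Request:
carry_out(increments=[[255, [0.5, 0, 0], 0], [255, [0.5, 0, 0], 0], [255, [0, 0, 0], 0]])

```text
time: 18.45
tool_pos: [0.5082, 0.0477, 0.0655]
ee_rot: [3.141, 0.002, 1.526]
wrist_force: [1.0, -8.0, 1.3]
width: 0.0005
finger_force: 3.7
```

Request:
carry_out(increments=[[255, [0.5, 0, 0], 0], [255, [0.5, 0, 0], 0], [255, [0, 0, 0], 0]])

```text
time: 18.75
tool_pos: [0.5082, 0.0481, 0.0654]
ee_rot: [3.142, 0.003, 1.526]
wrist_force: [-0.4, -8.9, 1.5]
width: 0.0004
finger_force: 4.4
```

Request:
carry_out(increments=[[255, [0.5, 0, 0], 0], [255, [0.5, 0, 0], 0], [255, [0.5, 0, 0], 0], [255, [0.5, 0, 0], 0], [255, [0, 0, 0], 0]])

```text
time: 19.25
tool_pos: [0.5083, 0.0489, 0.0655]
ee_rot: [3.141, 0.006, 1.526]
wrist_force: [-0.4, -11.4, 1.7]
width: 0.0005
finger_force: 5.8
```

Request:
carry_out(increments=[[255, [0.5, 0, 0], 0], [255, [0.5, 0, 0], 0], [255, [0, 0, 0], 0], [255, [0, 0, 0], 0], [255, [0, 0, 0], 0], [255, [0, 0, 0], 0], [255, [0, 0, 0], 0]])

```text
time: 19.95
tool_pos: [0.5084, 0.0493, 0.0655]
ee_rot: [3.142, 0.007, 1.526]
wrist_force: [-0.5, -13.0, 2.4]
width: 0.0004
finger_force: 6.5
```

Request:
carry_out(increments=[[255, [0, 0, 0], 0], [255, [-0.7, 0, 0], 0], [255, [-0.7, 0, 0], 0], [255, [-0.7, 0, 0], 0], [255, [-0.7, 0, 0], 0], [255, [-0.7, 0, 0], 0], [255, [-0.7, 0, 0], 0], [255, [-0.7, 0, 0], 0]])

```text
time: 20.75
tool_pos: [0.5083, 0.0484, 0.0654]
ee_rot: [3.141, -0.001, 1.526]
wrist_force: [0.6, -1.6, 0.7]
width: 0.0006
finger_force: 1.2
```

Request:
carry_out(increments=[[255, [-0.7, 0, 0], 0], [255, [-0.7, 0, 0], 0], [255, [-0.7, 0, 0], 0], [255, [-0.7, 0, 0], 0], [255, [-1, 0, 0], 0], [255, [-2, 0, 0], 0], [255, [-3, 0, 0], 0], [255, [0, 0, 0], 0]])

```text
time: 21.55
tool_pos: [0.5078, 0.0387, 0.0654]
ee_rot: [3.142, -0.0, 1.526]
wrist_force: [-0.4, -0.2, 0.7]
width: 0.0004
finger_force: 0.0
```

Request:
carry_out(increments=[[255, [0, 0, -3], 0], [255, [0, 0, -10], 0], [255, [0, 0, -25], 0], [255, [0, 0, -40], 0], [255, [-40, 0, -40], 0], [255, [-40, 0, 0], 0], [255, [-40, 0, 0], 0], [255, [-40, 0, 0], 0]])

```text
time: 22.35
tool_pos: [0.5011, -0.1175, 0.1805]
ee_rot: [3.139, 0.001, 1.527]
wrist_force: [0.3, 0.4, -0.6]
width: 0.0004
finger_force: 0.0
```

Run:
```python
from h import *
im=robot.snapshot("top")
cv2.imwrite("pics/t5.png",cv2.resize(im[165:260,155:425],None,fx=2.9,fy=2.9,interpolation=cv2.INTER_CUBIC))
```

```text
(no output)
```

View pics/t5.png

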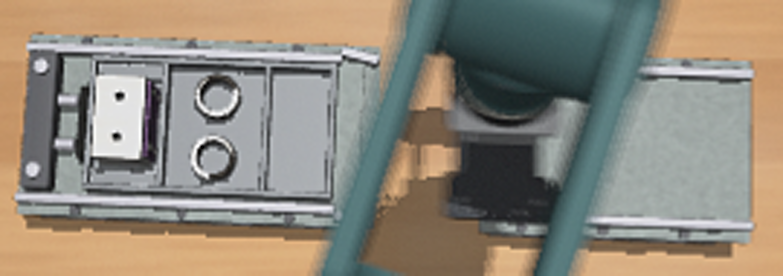

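The tray lies flat and square on the left stand, its nose at crop x≈88 against the bumper, with the block and both springs in place. I'll let the arm settle, then hand in.

Request:
carry_out(increments=[[255, [0, 0, 0], 0], [255, [0, 0, 0], 0], [255, [0, 0, 0], 0]])

```text
time: 22.7
tool_pos: [0.501, -0.115, 0.179]
ee_rot: [3.141, -0.0, 1.528]
wrist_force: [-0.3, -0.1, -0.0]
width: 0.0005
finger_force: 0.0
```

```bash
python3 -c "
from bench import robot
print(robot.close_job())"
```

```text
the job is handed in; nothing more can be done
None
```

I handed the job in at about 23 s with no verdict returned: the tray is across the gap and lying flat against the bumper with its block and springs in place, after a push of roughly 9 N (wrist reading less friction) held about half a second; the contact left after letting go was not measured directly.

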